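Free a trolley wheel from a clamp of unknown thread and roll it to its dock

TASK

The axle of the trolley wheel is held in the bench clamp, and nobody knows whether its rebuilt screw is right- or left-handed: try the hand knob on top, feel which way it gives, and slacken it until the jaw is well clear of the axle. Then roll the wheel along the bench on its tread, without carrying it through the air or letting it fall over, onto the low wheel dock at one side of the clamp, and leave it standing by itself in the middle of the bay between the two ramps. Leave the pulley, the spare wheel and the bearing on the bench where they are.

Things in the scene. Friction and masses are not known exactly. Their poses are not given: they have to be found in the camera images.
- knob_mid (a point): Centre of the clamp's round black fluted hand knob: vertical axis, 50 mm across, 26 mm tall, its middle 156 mm above the bench. Grip it across at any yaw; it does not rise. A 50 mm collar below tops out at 128 mm. Frame fixed to the clamp, not turning: x along the wheel's axle away from the robot, y the way the wheel rolls out (either way), z up.
- clamp_knob (a joint): Turn of the hand knob, rad, counter-clockwise from above positive, 0 as found (tight). Right- or left-hand thread: it changes from start to start with no visible sign. It gives one way only (up to 3.2 rad, against about 0.35 Nm of steady friction); the other way it is solid within 0.1 rad and a grip slips round it.
- jaw (a joint): Height of the clamp's sliding steel jaw above its tight position, m: it rises 0.0027 m per rad of slackening, 0.0086 fully open at 3.2 rad. Two lips on it reach 5.4 mm down beside the top of the axle, which can leave sideways only when the jaw is up 5.7 mm or more.
- clamp_foot (a point): Foot of the dark cast-iron C-shaped clamp fixed on the bench, straight below the knob, same frame as the knob's. Base plate 100 mm wide (y), 12 mm thick, x from -48 to 102 mm; anvil under the axle, 60 mm wide, 40 mm high; upper arm 50 mm wide at heights 92 to 118 mm, x from -26 to 86 mm; spine beyond x = 46 mm. Open to both sides (y).
- wheel_center (a point): Centre of the trolley wheel: black tyre, grey spoked centre, 100 mm across, 36 mm wide, about 0.5 kg, standing on its tread (centre 50 mm up). Spins freely on a round steel axle, 20 mm thick. x lies along the axle: the clamped end reaches 97 mm to +x (the jaw is 75 mm along), the free end 78 mm to -x, nearer the robot. y and z turn as the axle rolls.
- axle_end (a point): Point on the axis of the axle's free end (robot's side), 55 mm from the wheel's centre, 37 mm from its face, 50 mm above the bench. The round 20 mm axle can be gripped or loosely straddled here from above, the fingers closing across it, and led sideways; the wheel then rolls on its tread. Same axes as the wheel.
- dock (a point): Middle of the fixed galvanised wheel dock, at bench level, in line with the wheel's rolling direction, 150 to 215 mm from it on one side of the clamp (a shallow bolt tray is on the other). x: how the axle should lie; y: rolling direction. Ramps at +y and -y rise 5 mm over 30 mm to edges 22 mm from the middle; between them the bench is bare. 90 mm clear width for the tread along x.
- pulley_mid (a point): Centre of an aluminium V-belt pulley lying flat, 80 mm across, 26 mm high; leave it alone.
- spare_mid (a point): Centre of a spare small wheel lying flat, 84 mm across, 30 mm high; leave it alone.
- bearing_mid (a point): Centre of a steel bearing ring lying flat, 52 mm across, 15 mm high; leave it alone.
There are look-alikes about, which are no part of the job. What is shaped like the part that bears dock but yellow is not meant.

How it is judged:
By the outcome, as a careful person would: the job done as asked, in the order asked, and still so for the second after the job is handed in, with the robot touching nothing.
It also fails if it takes over 51 s, if anything falls off the work surface, if the arm or the gripper's body presses on something with over 40 N, if the wrist force passes 120 N, or if a joint passes its speed limit or range.

ROBOT

A 6-joint arm with a two-finger parallel gripper is mounted at the origin on the work surface. World frame = base frame: x ahead of the robot, y to its left, z up, the work surface at z = 0. Lengths are in m, angles in rad, forces in N, time in s.
With the tool pointing down it reaches from about 0.35 to 0.925 m from the base axis. Payload 6.4 kg.
Tool frame: the origin (TCP) lies at the very end of the fingers, on their centre line; the grasp point (between the pads) lies 19 mm behind it; x points along the fingers, y is the direction in which the jaws open and shut, and the axes are right-handed (so a half turn about x gives the same grasp; the last joint's range is limited). The gripper opens to 94 mm and grips with 3 to 60 N. Pads are 16 mm wide; open, the fingers measure 119 mm over their backs; the gripper's body (75 mm by 177 mm) begins 78 mm behind the grasp point.
Start: joints at [1.169, 0.245, 1.558, -0, 1.339, -0.174], TCP at [0.147, 0.633, 0.205] pointing down, gripper open.
Joint ranges: [-3.13, 3.13], [-1.02, 2.26], [0.13, 2.54], [-0.95, 4.09], [0.21, 2.88], [-2.74, 2.74]. Speed limits (rad/s): [2.57, 2.57, 3.14, 3.14, 3.14, 3.14].

INTERFACE

Orientations are given as a rotation vector (axis times angle).
In Python, from workcell import get_obs, read_camera, get_calibration, finish_job gives the robot as it stands.
- The arm moves only by the tool send_rows, never from a script. Its argument "targets" is a list of rows, each a list of 2 entries, a list of its own where there are three numbers: the shift along the tool's x, y, z in cm, then the turn about the tool's x in degrees. In form: [[[tx, ty, tz], yaw], ...]. A call has 1 to 20 rows; each row shifts and turns the commanded pose from where the row before left it, along the tool's axes as they then stand; what a row does not reach is not made up. A row lasts 1/8 s, in which the tool goes at most 62.5 mm and 10.7 degrees, less where a joint would pass 70% of its speed; a pose out of reach is approached as far as the arm can. A call with a gripper value outside its range is refused whole. "jaw" is the closure, from -1 (fully open) to 1 (shut), set as the call begins (left out, the last holds). The fingers move at their own pace and stop on an object; the grip force is fixed at half the most. Time passes only in rows, so rows that do not move let the fingers close. It gives the time, the measured TCP pose, the force and the opening at its end, in the units of the state.
- get_obs(): the state, without advancing time (a new reading comes with each control period).
- read_camera(name): name is "side" or "top" or "wrist"; returns the picture (420x560x3 uint8, blue, green, red); there is no depth.
- get_calibration(name): a dict with "K" (3x3 intrinsics, pixels), "origin" and "orientation" of the camera in the world. Camera axes: x right, y up, looking along -z (the intrinsics and any distortion apply to the point x, -y, -z); pixel columns grow to the right and rows downward; lengths in m; the calibration is good to about 2 mm. The wrist camera is an equidistant fisheye: a pixel r from the principal point sees the ray r / f radians off the axis. A picture is of the moment at which its call begins: read the wrist's pose just before it. get_calibration takes no time and is no camera call; for the wrist camera it gives the pose at the moment of the call.
- finish_job(): hands the job in, once; it reports no verdict.
The state is a dict: "time": time; "joints": joint angles; "dq": joint speeds; "tau": joint torques, N m; "position": TCP position; "ee_rot": TCP orientation; "wrist_force": force on the tool from outside, world axes, zero at the start; "moment": the same for the moment, N m; "width": opening from 0.0 (shut) to 1.0 (fully open).
Only numpy, scipy, OpenCV 4.12 (cv2) and the standard library are available. Lean on these libraries where they do the work, as an engineer would, in place of code of your own. Each camera call takes 0.05 s, during which the arm holds its last target.

## Working session

There is one attempt and no reset: what is moved stays moved. The work goes in short steps, Python scripts to look and compute and a tool call to move; the robot and the scene stay as the last step left them, time stands still between calls to the robot, and variables do not carry over. Pictures are saved under pics/ and viewed, and the job is handed in when it is done.

Besides the shell and the picture viewer there is one more tool, called after "Request:" as name(argument=value, ...), one argument or row to a line, values as JSON. send_rows: Moves the arm, as the interface text tells. Its arguments: {"type":"object","properties":{"targets":{"type":"array","items":{"type":"array"}},"jaw":{"type":"number"}},"required":["targets"]}

```bash
mkdir -p pics; ls; python3 - <<'E'
from workcell import *
import cv2,json
o=get_obs(); print(o)
for n in ["side","top","wrist"]:
    c=get_calibration(n); print(n,c)
    cv2.imwrite(f"pics/{n}0.png",read_camera(n))
E
```

```text
pics
{'time': 0.0, 'joints': array([ 1.16892672e+00,  2.45847289e-01,  1.55897002e+00,  3.65780908e-06,
        1.33868949e+00, -1.74137736e-01]), 'dq': array([-0.00016368,  0.00215571, -0.00037873,  0.00080931,  0.00020389,
       -0.0016238 ]), 'tau': array([ 1.58535862e-03, -4.15830874e+01, -3.14604485e+01,  6.85845455e-02,
        3.32562660e-02, -1.46704574e-04]), 'position': array([0.14653432, 0.63266688, 0.20434776]), 'ee_rot': array([ 0.1773611 ,  1.56393867, -0.18024773]), 'wrist_force': array([0.58972617, 1.11163674, 0.91366917]), 'moment': array([-0.01167789, -0.03770429,  0.00107153]), 'width': 1.0021030413879939}
side {'K': array([[402.31833462,   0.        , 280.6258921 ],
       [  0.        , 402.31833462, 208.8155894 ],
       [  0.        ,   0.        ,   1.        ]]), 'origin': array([ 0.13105705, -0.54479   ,  0.71488955]), 'orientation': array([ 0.93961805, -0.24047404, -0.49952517])}
top {'K': array([[409.24328548,   0.        , 275.94595963],
       [  0.        , 409.24328548, 214.46877056],
       [  0.        ,   0.        ,   1.        ]]), 'origin': array([0.41762299, 0.18123057, 1.04588025]), 'orientation': array([ 0.1109896 , -0.12261111, -1.58485028])}
wrist {'K': array([[325.1922621 ,   0.        , 275.02872909],
       [  0.        , 325.1922621 , 206.22072421],
       [  0.        ,   0.        ,   1.        ]]), 'origin': array([0.06709049, 0.65006087, 0.38430261]), 'orientation': array([-0.23728926, -0.1871359 ,  1.33425894])}
```

View pics/side0.png

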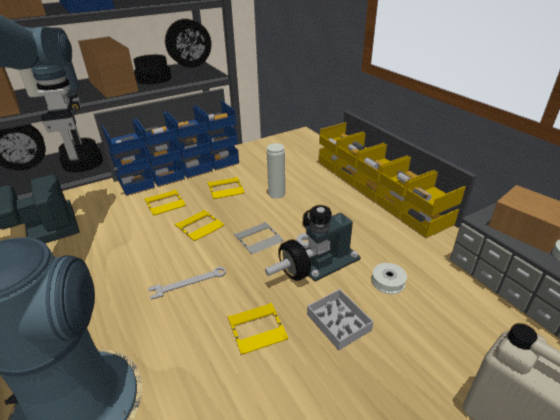

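View pics/top0.png

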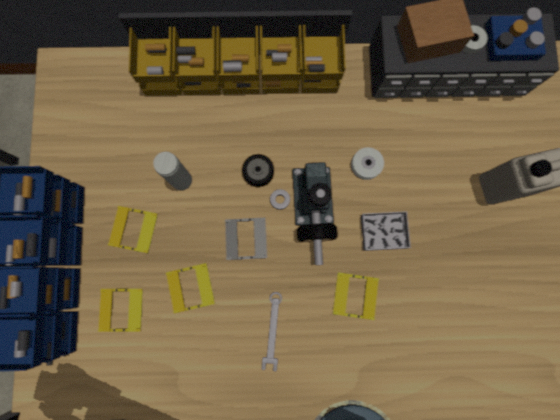

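View pics/wrist0.png

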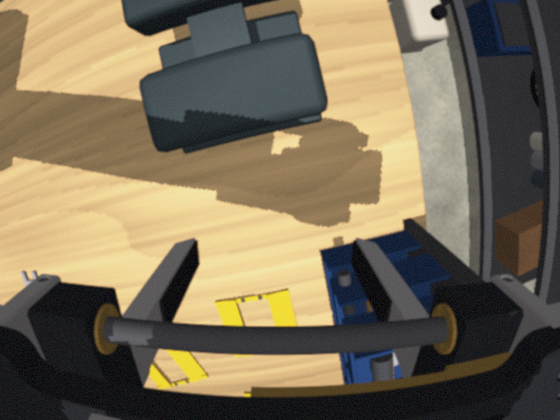

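The grey dock frame is at top (246,239), to the left of the clamp (318,200). The yellow look-alikes are at (133,230), (190,288), (121,310) and (356,296), so the grey galvanised one is the dock. The bolt tray at (385,231) is on the other side, which agrees. I'll confirm this in an enlarged crop.

```bash
cat > h.py <<'E'
import numpy as np, cv2
from scipy.spatial.transform import Rotation as R
from workcell import *
def ray(n,u,v,c=None):
    c=c or get_calibration(n); K=c["K"]
    d=np.array([(u-K[0,2])/K[0,0],-(v-K[1,2])/K[1,1],-1.0])
    if n=="wrist":
        p=np.array([u-K[0,2],v-K[1,2]]);r=np.hypot(*p);t=r/K[0,0]
        s=np.sin(t)/max(r,1e-9); d=np.array([p[0]*s,-p[1]*s,-np.cos(t)])
    return np.array(c["origin"]),R.from_rotvec(c["orientation"]).apply(d)
def onz(n,u,v,z,c=None):
    o,d=ray(n,u,v,c); return o+d*(z-o[2])/d[2]
def proj(n,P,c=None):
    c=c or get_calibration(n);K=c["K"]
    q=R.from_rotvec(c["orientation"]).inv().apply(np.atleast_2d(P)-c["origin"])
    if n=="wrist":
        r=np.hypot(q[:,0],q[:,1]);t=np.arctan2(r,-q[:,2]);s=t/np.maximum(r,1e-9)*K[0,0]
        return np.c_[q[:,0]*s+K[0,2],-q[:,1]*s+K[1,2]]
    return np.c_[q[:,0]/-q[:,2]*K[0,0]+K[0,2],-q[:,1]/-q[:,2]*K[1,1]+K[1,2]]
def tri(a,b):
    (o1,d1),(o2,d2)=a,b
    d1=d1/np.linalg.norm(d1);d2=d2/np.linalg.norm(d2)
    A=np.c_[d1,-d2];s=np.linalg.lstsq(A,o2-o1,rcond=None)[0]
    p,q=o1+s[0]*d1,o2+s[1]*d2; return (p+q)/2,np.linalg.norm(p-q)
E
python3 - <<'E'
import cv2
a=cv2.imread("pics/top0.png")[140:280,210:420]; cv2.imwrite("pics/topc.png",cv2.resize(a,None,fx=3.8,fy=3.8,interpolation=cv2.INTER_CUBIC))
a=cv2.imread("pics/side0.png")[190:350,220:420]; cv2.imwrite("pics/sidec.png",cv2.resize(a,None,fx=3.7,fy=3.7,interpolation=cv2.INTER_CUBIC))
E
```

```text
(no output)
```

View pics/topc.png

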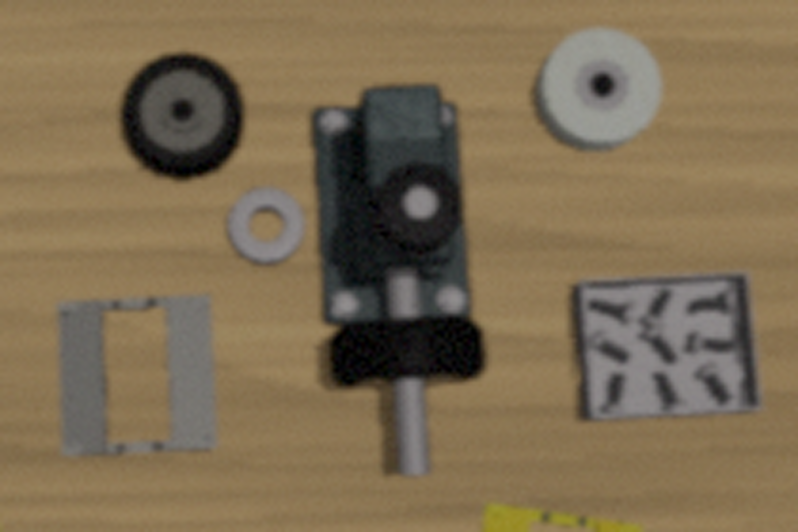

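View pics/sidec.png

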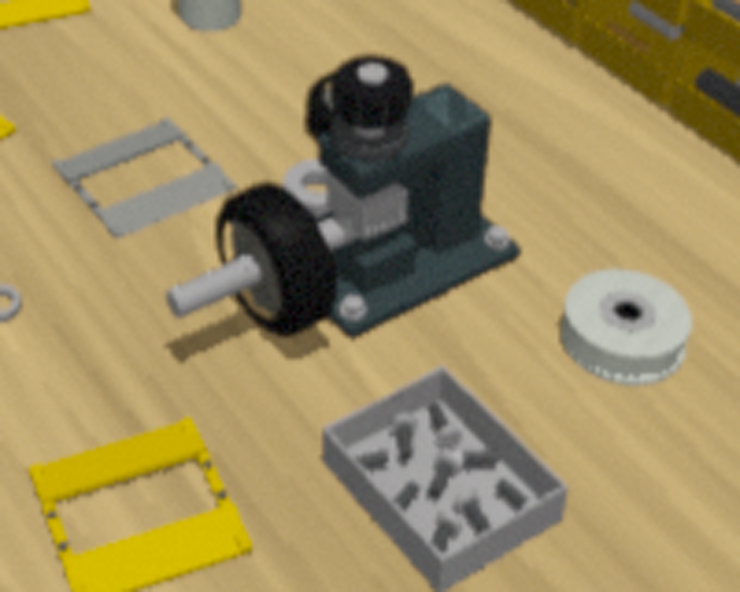

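The crop confirms it: the grey dock's middle is at about top (246,239), in line with the wheel. Next I'll work out positions.

```bash
python3 - <<'E'
from h import *
T=lambda u,v:(210+u/3.8,140+v/3.8); S=lambda u,v:(220+u/3.7,190+v/3.7)
print("knobcap",tri(ray("top",*T(420,203)),ray("side",*S(372,73))), onz("top",*T(420,203),.172))
for p in [(404,280),(413,380),(414,470)]: print("axle top",onz("top",*T(*p),.06 if p[0]!=413 else .06))
print("axleend side",onz("side",*S(180,300),.05), onz("side",*S(258,265),.05))
print("tyre corners top", [onz("top",*T(*p),.1 if 0 else .05)[:2] for p in [(335,325),(332,385),(483,322),(482,375)]])
for n,p in dict(LL=(62,453),UL=(60,302),UR=(210,297),LR=(214,452),iUL=(106,308),iLL=(106,446),iUR=(166,305),iLR=(170,446)).items(): print("dock",n,onz("top",*T(*p),0.003 if n[0]!='i' else .005)[:2])
for n,p in dict(UL=(312,110),UR=(458,103),LL=(328,322),LR=(468,318)).items(): print("base",n,onz("top",*T(*p),.012)[:2])
for n,p in dict(ring=(265,226),spare=(182,112),pul=(603,88)).items(): print(n,onz("top",*T(*p),.02)[:2])
E
```

```text
knobcap (array([0.5939843 , 0.07514108, 0.17057098]), np.float64(0.0017542610610418257)) [0.59289906 0.07573021 0.172     ]
axle top [0.5652145  0.07418238 0.06      ]
axle top [0.50086951 0.07053581 0.06      ]
axle top [0.44407371 0.07178864 0.06      ]
axleend side [0.44912013 0.07139461 0.05      ] [0.50860932 0.07319502 0.05      ]
tyre corners top [array([0.53810854, 0.11858021]), array([0.49939516, 0.12150197]), array([0.53843789, 0.02294808]), array([0.50416868, 0.02495669])]
dock LL [0.4609699  0.29987613]
dock UL [0.5626101  0.30125042]
dock UR [0.56431591 0.19978206]
dock LR [0.45986483 0.19855905]
dock iUL [0.55772222 0.27000632]
dock iLL [0.46501408 0.27037289]
dock iUR [0.55908167 0.22951895]
dock iLR [0.46427145 0.22777064]
base UL [0.69097592 0.12811092]
base UR [0.69429422 0.02802405]
base LL [0.5448088  0.12082798]
base LR [0.54591886 0.02686702]
ring [0.60938622 0.16193407]
spare [0.6888849  0.21670549]
pul [ 0.70106871 -0.06996244]
```

```bash
cat >> h.py <<'E'
def shift(target,o=None):
    o=o or get_obs(); M=R.from_rotvec(o["ee_rot"])
    return 100*M.inv().apply(np.array(target)-o["position"])
def state():
    o=get_obs(); M=R.from_rotvec(o["ee_rot"]).as_matrix()
    print("t",round(o["time"],2),"pos",o["position"].round(4),"j",o["joints"].round(3),"w",round(o["width"],3),"F",o["wrist_force"].round(1),"M",o["moment"].round(2)); print("tool axes x,y,z:",M.T.round(3).tolist())
    return o
E
python3 - <<'E'
from h import *
o=state(); print(shift([.594,.0755,.205]), shift([.594,.0755,.205])/14)
E
```

```text
t 0.15 pos [0.1466 0.6328 0.2046] j [ 1.169  0.246  1.559  0.     1.339 -0.174] w 1.001 F [-1.3  0.1 -0.8] M [ 0.   -0.05 -0.02]
tool axes x,y,z: [[-0.001, -0.001, -1.0], [0.226, 0.974, -0.001], [0.974, -0.226, -0.0]]
[ 1.21064304e-02 -4.41841563e+01  5.61687095e+01] [ 8.64745026e-04 -3.15601116e+00  4.01205068e+00]
```

Request:
send_rows(
  targets=[
    [[0,-3.15,4],0],
    [[0,-3.15,4],0],
    [[0,-3.15,4],0],
    [[0,-3.15,4],0],
    [[0,-3.15,4],0],
    [[0,-3.15,4],0],
    [[0,-3.15,4],0],
    [[0,-3.15,4],0],
    [[0,-3.15,4],0],
    [[0,-3.15,4],0],
    [[0,-3.15,4],0],
    [[0,-3.15,4],0],
    [[0,-3.15,4],0],
    [[0,-3.15,4],0],
    [[0,0,0],0],
  ],
  jaw=-1,
)

```text
time: 2.02
position: [0.5939, 0.0746, 0.205]
ee_rot: [0.182, 1.564, -0.182]
wrist_force: [-0.7, 0.2, 0.3]
width: 1.0
```

```bash
python3 - <<'E'
from h import *
o=state(); print(shift([.594,.0755,.137]))
c=get_calibration("wrist"); im=read_camera("wrist"); print(proj("wrist",[[.594,.0755,.17],[.594,.0755,.156]],c))
cv2.imwrite("pics/w1.png",im)
print(proj("top",[[.594,.0755,.17]]))
E
```

```text
t 2.02 pos [0.5939 0.0746 0.205 ] j [-0.064  0.127  1.693 -0.     1.321 -1.403] w 1.0 F [-0.7  0.2  0.3] M [-0.01  0.06 -0.01]
tool axes x,y,z: [[-0.0, -0.0, -1.0], [0.23, 0.973, -0.0], [0.973, -0.23, -0.0]]
[ 6.79509429  0.09335503 -0.01353148]
[[278.02784314 232.68341782]
 [277.85945372 226.05363958]]
[[320.51033538 193.10651589]]
```

View pics/w1.png

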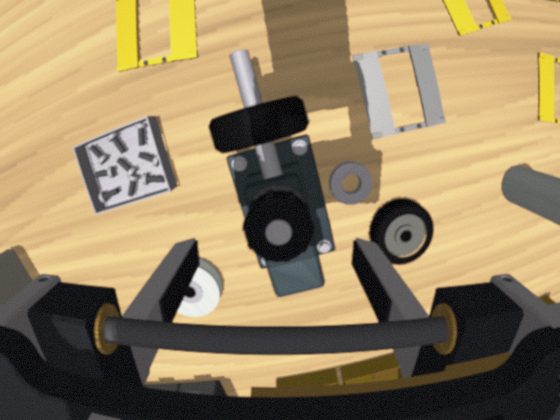

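The knob cap is at wrist (278,231), as predicted. I'll descend, close and try it clockwise.

Request:
send_rows(
  targets=[
    [[2.4,0.1,0],0],
    [[2.4,0,0],0],
    [[2,0,0],0],
    [[0,0,0],0],
  ],
)

```text
time: 2.58
position: [0.5912, 0.0789, 0.1355]
ee_rot: [0.178, 1.567, -0.178]
wrist_force: [0.0, -0.3, 0.0]
width: 0.996
```

Request:
send_rows(
  targets=[
    [[0,0,0],0],
    [[0,0,0],0],
    [[0,0,0],0],
    [[0,0,0],0],
    [[0,0,0],0],
    [[0,0,0],0],
  ],
  jaw=1,
)

```text
time: 3.32
position: [0.5928, 0.0768, 0.1377]
ee_rot: [0.177, 1.564, -0.181]
wrist_force: [-1.4, -5.5, 1.6]
width: 0.529
```

```bash
python3 - <<'E'
from h import *
o=state()
E
```

```text
t 3.33 pos [0.5928 0.0768 0.1377] j [-0.059  0.195  1.747 -0.003  1.201 -1.401] w 0.529 F [-1.4 -5.5  1.6] M [-0.81  0.32  0.06]
tool axes x,y,z: [[-0.001, -0.003, -1.0], [0.226, 0.974, -0.003], [0.974, -0.226, -0.0]]
```

Request:
send_rows(
  targets=[
    [[0,0,0],5],
    [[0,0,0],5],
    [[0,0,0],0],
  ],
)

```text
time: 3.7
position: [0.5942, 0.0764, 0.1378]
ee_rot: [0.311, 1.544, -0.316]
wrist_force: [1.9, -6.4, -0.4]
width: 0.529
```

```bash
python3 - <<'E'
from h import *
o=state()
E
```

```text
t 3.7 pos [0.5942 0.0764 0.1378] j [-0.059  0.195  1.746 -0.004  1.197 -1.228] w 0.529 F [ 1.9 -6.4 -0.4] M [-1.01 -0.57  0.7 ]
tool axes x,y,z: [[0.003, -0.004, -1.0], [0.39, 0.921, -0.002], [0.921, -0.39, 0.004]]
```

The moment is 0.70 Nm, twice the stated friction, so clockwise looks solid. I'll compare with the other way.

Request:
send_rows(
  targets=[
    [[0,0,0],-5],
    [[0,0,0],-5],
    [[0,0,0],-6],
    [[0,0,0],-6],
    [[0,0,0],0],
  ],
)

```text
time: 4.32
position: [0.5942, 0.0765, 0.1378]
ee_rot: [0.012, 1.568, -0.016]
wrist_force: [3.3, -5.7, -2.2]
width: 0.527
```

```bash
python3 - <<'E'
from h import *
o=state()
E
```

```text
t 4.33 pos [0.5942 0.0765 0.1378] j [-0.06   0.195  1.746 -0.003  1.197 -1.612] w 0.527 F [ 3.3 -5.7 -2.2] M [-0.82 -0.59  0.1 ]
tool axes x,y,z: [[0.003, -0.003, -1.0], [0.018, 1.0, -0.003], [1.0, -0.018, 0.003]]
```

Request:
send_rows(
  targets=[
    [[0,0,0],-9],
    [[0,0,0],-9],
    [[0,0,0],-9],
    [[0,0,0],-9],
  ],
)

```text
time: 4.82
position: [0.5942, 0.0763, 0.1378]
ee_rot: [-0.483, 1.515, 0.477]
wrist_force: [4.6, -5.4, -1.8]
width: 0.528
```

```bash
python3 - <<'E'
from h import *
o=state()
im=read_camera("side"); cv2.imwrite("pics/s2.png",cv2.resize(im[180:300,240:400],None,fx=4.5,fy=4.5,interpolation=cv2.INTER_CUBIC))
E
```

```text
t 4.83 pos [0.5942 0.0763 0.1378] j [-0.06   0.195  1.746 -0.003  1.198 -2.243] w 0.528 F [ 4.6 -5.4 -1.8] M [-0.91 -0.49 -0.37]
tool axes x,y,z: [[0.003, -0.003, -1.0], [-0.576, 0.818, -0.004], [0.818, 0.576, 0.001]]
```

View pics/s2.png

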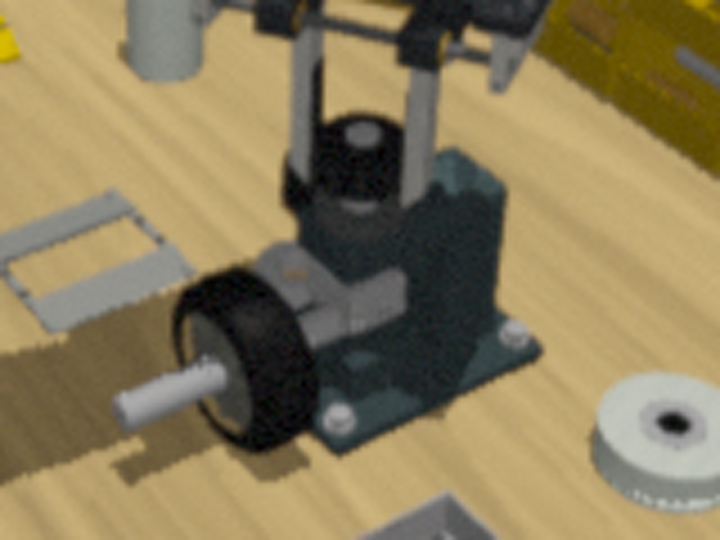

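The moment is steady at -0.37 Nm over 36° counter-clockwise, so that is the way it gives (right-handed thread). I'll use up the wrist range, then regrip.

Request:
send_rows(
  targets=[
    [[0,0,0],-10],
    [[0,0,0],-10],
    [[0,0,0],0],
  ],
)

```text
time: 5.25
position: [0.5943, 0.0762, 0.1378]
ee_rot: [-0.752, 1.437, 0.745]
wrist_force: [3.8, -5.6, -0.8]
width: 0.531
```

Request:
send_rows(
  targets=[
    [[0,0,0],0],
    [[0,0,0],0],
    [[0,0,0],0],
  ],
  jaw=-0.5,
)

```text
time: 5.62
position: [0.5928, 0.0784, 0.1374]
ee_rot: [-0.748, 1.438, 0.748]
wrist_force: [-0.1, -0.2, 0.3]
width: 0.748
```

```bash
python3 - <<'E'
from h import *
o=state(); print(shift([.594,.0757,.137]))
E
```

```text
t 5.62 pos [0.5928 0.0784 0.1374] j [-0.058  0.195  1.747  0.     1.2   -2.588] w 0.748 F [-0.1 -0.2  0.3] M [0.07 0.06 0.01]
tool axes x,y,z: [[-0.0, 0.0, -1.0], [-0.819, 0.574, 0.0], [0.574, 0.819, 0.0]]
[ 0.04035704 -0.25201869 -0.15516448]
```

Request:
send_rows(
  targets=[
    [[0,-0.25,-0.1],10],
    [[0,0,0],10],
    [[0,0,0],10],
    [[0,0,0],10],
    [[0,0,0],10],
    [[0,0,0],10],
    [[0,0,0],10],
    [[0,0,0],10],
    [[0,0,0],10],
    [[0,0,0],10],
    [[0,0,0],10],
    [[0,0,0],10],
    [[0,0,0],10],
    [[0,0,0],0],
  ],
)

```text
time: 7.38
position: [0.5944, 0.0761, 0.1375]
ee_rot: [1.013, 1.322, -1.013]
wrist_force: [0.3, 0.2, -0.6]
width: 0.748
```

Request:
send_rows(
  targets=[
    [[0,0,0],0],
    [[0,0,0],0],
    [[0,0,0],0],
    [[0,0,0],0],
  ],
  jaw=1,
)

```text
time: 7.88
position: [0.5946, 0.076, 0.1375]
ee_rot: [1.015, 1.321, -1.014]
wrist_force: [1.4, 0.2, -0.5]
width: 0.529
```

Request:
send_rows(
  targets=[
    [[0,0,0],-10],
    [[0,0,0],-10],
    [[0,0,0],-10],
    [[0,0,0],-10],
    [[0,0,0],-10],
    [[0,0,0],-10],
    [[0,0,0],-10],
    [[0,0,0],-10],
    [[0,0,0],0],
  ],
)

```text
time: 9.0
position: [0.5949, 0.0763, 0.1375]
ee_rot: [-0.066, 1.568, 0.067]
wrist_force: [4.4, 2.6, -1.7]
width: 0.525
```

```bash
python3 - <<'E'
from h import *
o=state()
E
```

```text
t 9.0 pos [0.5949 0.0763 0.1375] j [-6.200e-02  1.980e-01  1.744e+00  1.000e-03  1.199e+00 -1.718e+00] w 0.525 F [ 4.4  2.6 -1.7] M [ 0.47 -0.55  0.08]
tool axes x,y,z: [[0.001, 0.001, -1.0], [-0.085, 0.996, 0.001], [0.996, 0.085, 0.001]]
```

Request:
send_rows(
  targets=[
    [[0,0,0],-9],
    [[0,0,0],-9],
  ],
)

```text
time: 9.25
position: [0.5948, 0.0764, 0.1375]
ee_rot: [-0.314, 1.546, 0.316]
wrist_force: [2.5, 3.2, -1.9]
width: 0.526
```

```bash
python3 - <<'E'
from h import *
o=state()
E
```

```text
t 9.25 pos [0.5948 0.0764 0.1375] j [-6.200e-02  1.980e-01  1.744e+00  2.000e-03  1.199e+00 -2.035e+00] w 0.526 F [ 2.5  3.2 -1.9] M [ 0.57 -0.51 -0.37]
tool axes x,y,z: [[0.001, 0.001, -1.0], [-0.391, 0.921, 0.001], [0.921, 0.391, 0.002]]
```

Request:
send_rows(
  targets=[
    [[0,0,0],-9],
    [[0,0,0],-9],
  ],
)

```text
time: 9.5
position: [0.5938, 0.0757, 0.1374]
ee_rot: [-0.559, 1.5, 0.559]
wrist_force: [-0.1, 0.6, 0.3]
width: 0.527
```

```bash
python3 - <<'E'
from h import *
o=state()
im=read_camera("side"); cv2.imwrite("pics/s3.png",cv2.resize(im[180:300,240:400],None,fx=4.5,fy=4.5,interpolation=cv2.INTER_CUBIC))
E
```

```text
t 9.5 pos [0.5938 0.0757 0.1374] j [-0.062  0.197  1.744 -0.     1.202 -2.347] w 0.527 F [-0.1  0.6  0.3] M [ 0.4  -0.15 -1.15]
tool axes x,y,z: [[-0.002, -0.0, -1.0], [-0.655, 0.756, 0.001], [0.756, 0.655, -0.002]]
```

View pics/s3.png

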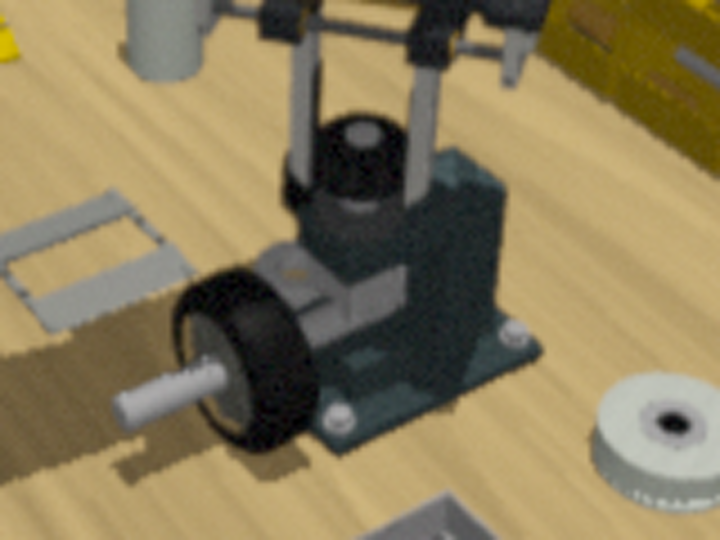

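The moment jumped to -1.15 Nm after about 190° of counter-clockwise turning, so it is at the end stop (3.2 rad) and the jaw is visibly raised. I'll release, lift and look at the axle and dock.

Request:
send_rows(
  targets=[
    [[0,0,0],0],
    [[0,0,0],0],
    [[0,0,0],0],
  ],
  jaw=-0.5,
)

```text
time: 9.93
position: [0.5944, 0.0758, 0.1375]
ee_rot: [-0.558, 1.498, 0.558]
wrist_force: [-0.0, -0.2, 0.4]
width: 0.746
```

Request:
send_rows(
  targets=[
    [[-2.5,0,0],0],
    [[-3.5,0,0],0],
    [[-3,0,0],10],
    [[0,0,0],10],
    [[0,0,0],10],
    [[0,0,0],9],
    [[0,0,0],0],
  ],
)

```text
time: 10.8
position: [0.5944, 0.0758, 0.2275]
ee_rot: [-0.028, 1.571, 0.028]
wrist_force: [0.1, -0.1, -0.4]
width: 0.752
```

```bash
python3 - <<'E'
from h import *
o=state()
c=get_calibration("wrist"); im=read_camera("wrist"); cv2.imwrite("pics/w2.png",im)
P=[[.464,.072,.06],[.444,.0715,.06],[.5192,.0738,.1],[.512,.249,0]]
print(proj("wrist",P,c))
E
```

```text
t 10.8 pos [0.5944 0.0758 0.2275] j [-0.062  0.11   1.671 -0.     1.361 -1.668] w 0.752 F [ 0.1 -0.1 -0.4] M [0.06 0.02 0.03]
tool axes x,y,z: [[-0.0, -0.0, -1.0], [-0.035, 0.999, -0.0], [0.999, 0.035, -0.0]]
[[276.72365794  69.69225691]
 [276.9273455   51.48385978]
 [276.75150649 121.90793387]
 [409.80406067 124.42855434]]
```

View pics/w2.png

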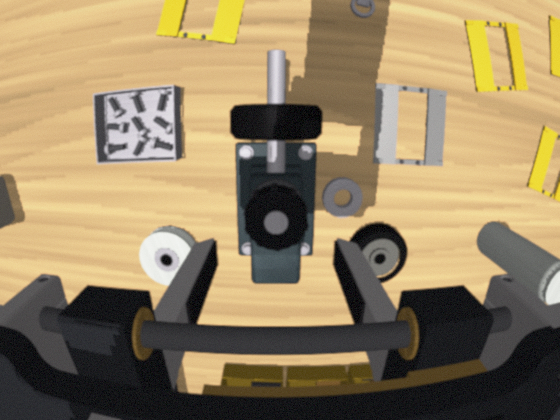

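The axle runs straight up the image at column 277 with its tip at (277,51). The dock middle is at (410,125), and both agree with the predictions. Next is the dock refinement and the move to the axle end.

```bash
python3 - <<'E'
from h import *
c=get_calibration("wrist")
im=cv2.imread("pics/w2.png"); cv2.imwrite("pics/w2c.png",cv2.resize(im[30:180,220:460],None,fx=3.3,fy=3.3,interpolation=cv2.INTER_CUBIC))
a=cv2.imread("pics/top0.png")
print(shift([.466,.072,.11]),shift([.466,.072,.031]))
E
```

```text
[ 11.74730621   0.08427395 -12.8453636 ] [ 19.64730611   0.085487   -12.8451819 ]
```

View pics/w2c.png

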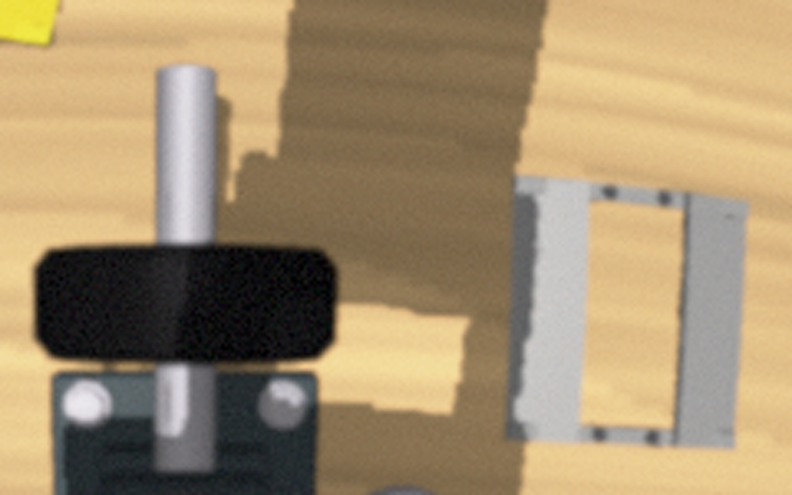

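```bash
python3 - <<'E'
from h import *
c=get_calibration("wrist")
W=lambda u,v:(220+u/3.3,30+v/3.3)
for n,p,z in [("tip-left",(158,70),.05),("tip-right",(216,70),.05),("axL",(157,235),.05),("axR",(216,235),.05),("tyreL",(35,300),.05),("tyreR",(337,300),.05),
 ("in nearT",(590,205),.005),("in nearB",(580,428),.005),("in farT",(685,210),.002),("in farB",(676,430),.002),("outT",(515,178),0),("outB",(508,438),0),("outTR",(748,203),0),("outBR",(735,447),0)]:
    print(n,onz("wrist",*W(*p),z,c).round(4))
E
```

```text
tip-left [0.4421 0.0616 0.05  ]
tip-right [0.4413 0.0805 0.05  ]
axL [0.4979 0.0633 0.05  ]
axR [0.4971 0.0826 0.05  ]
tyreL [0.5204 0.0236 0.05  ]
tyreR [0.5167 0.1236 0.05  ]
in nearT [0.4715 0.2282 0.005 ]
in nearB [0.5597 0.2311 0.005 ]
in farT [0.4677 0.2715 0.002 ]
in farB [0.5576 0.2757 0.002 ]
outT [0.464  0.1983 0.    ]
outB [0.5664 0.2027 0.    ]
outTR [0.4601 0.3023 0.    ]
outBR [ 0.5627  0.3063 -0.    ]
```

Request:
send_rows(
  targets=[
    [[0,0,-4.2],0],
    [[0,0,-4.2],0],
    [[4,0,-4.4],0],
    [[4,0,0],0],
    [[3.7,0,0],0],
    [[0,0,0],0],
  ],
)

```text
time: 11.6
position: [0.4641, 0.0717, 0.108]
ee_rot: [-0.027, 1.577, 0.028]
wrist_force: [0.1, 0.4, 0.5]
width: 0.75
```

```bash
python3 - <<'E'
from h import *
o=state(); print(shift([.466,.072,.031]))
for n in ["side","top"]:
    im=read_camera(n)
    im=im[200:320,210:370] if n=="side" else im[160:290,220:370]
    cv2.imwrite(f"pics/{n}4.png",cv2.resize(im,None,fx=4.5,fy=4.5,interpolation=cv2.INTER_CUBIC))
E
```

```text
t 11.6 pos [0.4641 0.0717 0.108 ] j [-0.089 -0.065  2.081 -0.     1.132 -1.695] w 0.75 F [0.1 0.4 0.5] M [ 0.03 -0.    0.02]
tool axes x,y,z: [[-0.006, 0.0, -1.0], [-0.035, 0.999, 0.001], [0.999, 0.035, -0.006]]
[7.69959636 0.01897838 0.24009599]
```

View pics/side4.png

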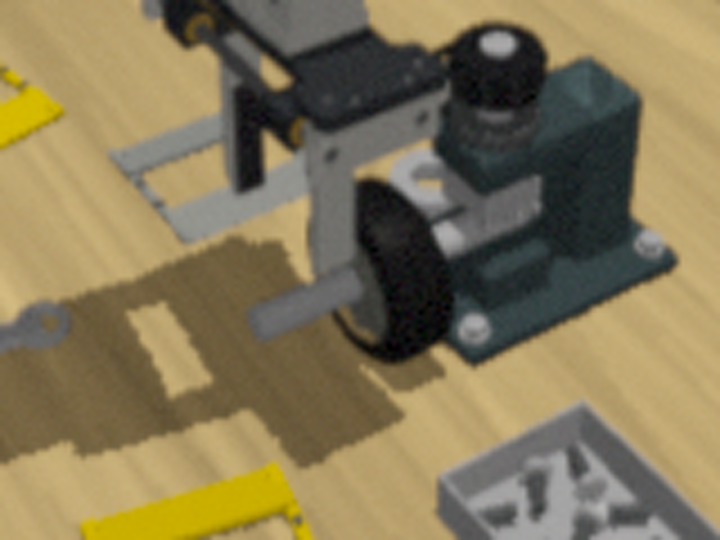

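The fingers straddle the axle well ahead of the wheel face, and the gripper body clears the clamp. I'll descend and close to a loose straddle.

Request:
send_rows(
  targets=[
    [[3,0,0.2],0],
    [[3,0,0],0],
    [[1.7,0,0],0],
    [[0,0,0],0],
  ],
)

```text
time: 12.2
position: [0.4687, 0.0716, 0.0336]
ee_rot: [-0.027, 1.571, 0.027]
wrist_force: [0.6, -0.0, 0.3]
width: 0.748
```

Request:
send_rows(
  targets=[
    [[0,0,0],0],
    [[0,0,0],0],
    [[0,0,0],0],
    [[0,0,0],0],
    [[0,0,0],0],
  ],
  jaw=0.54,
)

```text
time: 12.82
position: [0.4685, 0.0716, 0.0335]
ee_rot: [-0.027, 1.571, 0.027]
wrist_force: [0.3, 0.6, -0.2]
width: 0.256
```

```bash
python3 - <<'E'
from h import *
o=state()
for n in ["side"]:
    im=read_camera(n)
    im=im[200:320,210:370]
    cv2.imwrite(f"pics/{n}5.png",cv2.resize(im,None,fx=4.5,fy=4.5,interpolation=cv2.INTER_CUBIC))
E
```

```text
t 12.82 pos [0.4685 0.0716 0.0335] j [-0.088  0.073  2.104  0.     0.964 -1.693] w 0.256 F [ 0.3  0.6 -0.2] M [0.03 0.01 0.01]
tool axes x,y,z: [[0.0, -0.0, -1.0], [-0.034, 0.999, -0.0], [0.999, 0.034, 0.0]]
```

View pics/side5.png

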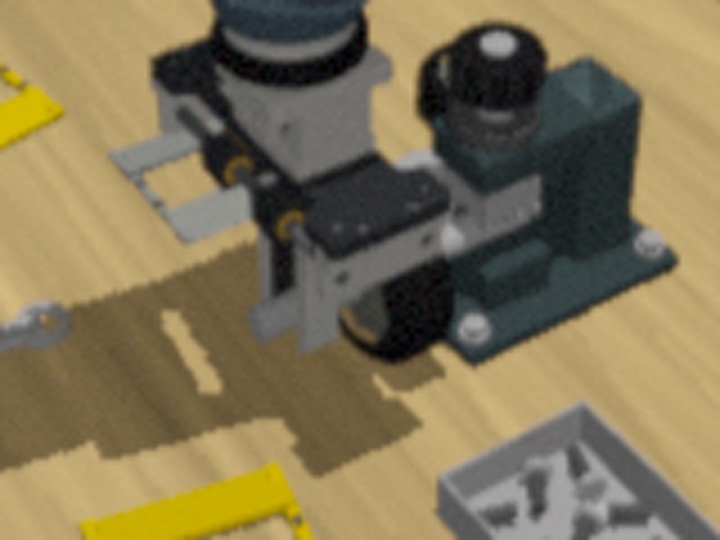

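Request:
send_rows(
  targets=[
    [[0,0,0],0],
    [[0,0,0],0],
  ],
  jaw=0.56,
)

```text
time: 13.12
position: [0.4685, 0.0716, 0.0334]
ee_rot: [-0.027, 1.571, 0.027]
wrist_force: [-0.0, -0.2, 0.5]
width: 0.221
```

Request:
send_rows(
  targets=[
    [[0,0.4,0],0],
    [[0,0.6,0],0],
    [[0,0.7,0],0],
    [[0,0.7,0],0],
    [[0,0.6,0],0],
    [[0,0.5,0],0],
    [[0,0.5,0],0],
  ],
)

```text
time: 14.0
position: [0.4671, 0.1119, 0.0335]
ee_rot: [-0.027, 1.571, 0.027]
wrist_force: [0.6, 0.5, 0.4]
width: 0.219
```

```bash
python3 - <<'E'
from h import *
o=state()
for n in ["side","top"]:
    im=read_camera(n)
    im=im[180:320,210:370] if n=="side" else im[150:290,220:370]
    cv2.imwrite(f"pics/{n}6.png",cv2.resize(im,None,fx=4,fy=4,interpolation=cv2.INTER_CUBIC))
E
```

```text
t 14.0 pos [0.4671 0.1119 0.0335] j [-1.000e-03  8.800e-02  2.088e+00 -0.000e+00  9.650e-01 -1.606e+00] w 0.219 F [0.6 0.5 0.4] M [-0.02 -0.02 -0.01]
tool axes x,y,z: [[-0.0, -0.0, -1.0], [-0.034, 0.999, -0.0], [0.999, 0.034, -0.0]]
```

View pics/side6.png

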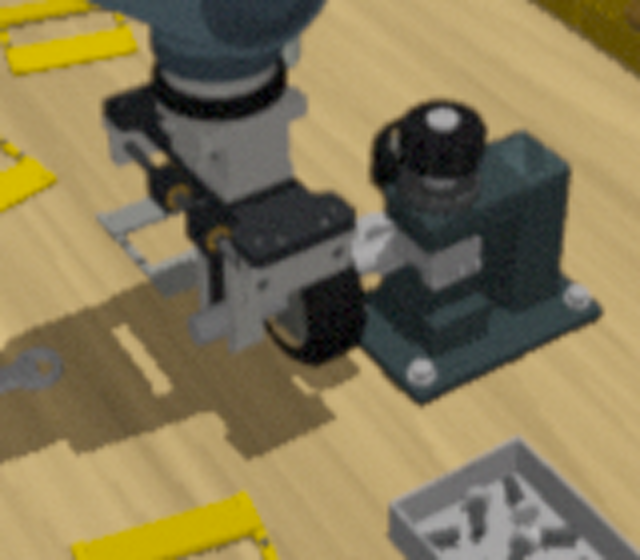

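View pics/top6.png

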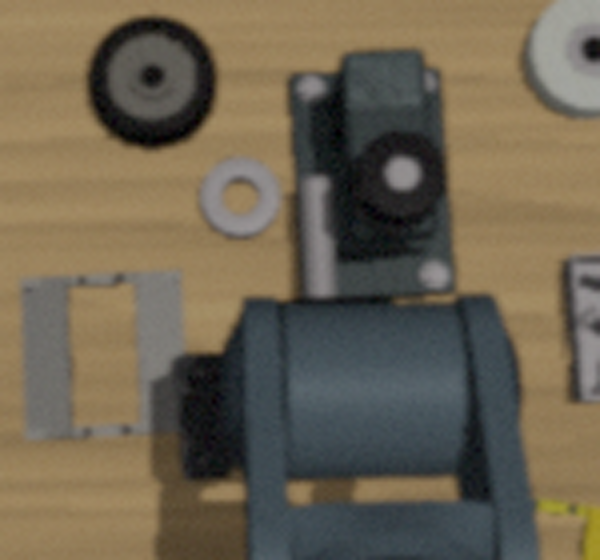

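The axle left the clamp cleanly and points straight in top view; its far end is at crop (317,180). I'll keep rolling.

Request:
send_rows(
  targets=[
    [[0,0.6,0],0],
    [[0,0.7,0],0],
    [[0,0.7,0],0],
    [[0,0.7,0],0],
    [[0,0.7,0],0],
    [[0,0.7,0],0],
    [[0,0.7,0],0],
    [[0,0.6,0],0],
    [[0,0.6,0],0],
    [[0,0.5,0],0],
    [[0,0.5,0],0],
    [[0,0.5,0],0],
  ],
)

```text
time: 15.6
position: [0.4646, 0.1868, 0.0334]
ee_rot: [-0.027, 1.571, 0.027]
wrist_force: [-0.3, -0.1, -0.4]
width: 0.219
```

```bash
python3 - <<'E'
from h import *
o=state()
for n in ["side","top"]:
    im=read_camera(n)
    im=im[180:320,180:340] if n=="side" else im[150:290,220:370]
    cv2.imwrite(f"pics/{n}7.png",cv2.resize(im,None,fx=4,fy=4,interpolation=cv2.INTER_CUBIC))
E
```

```text
t 15.6 pos [0.4646 0.1868 0.0334] j [ 0.155  0.134  2.037 -0.     0.97  -1.449] w 0.219 F [-0.3 -0.1 -0.4] M [0.02 0.02 0.04]
tool axes x,y,z: [[-0.0, -0.0, -1.0], [-0.034, 0.999, -0.0], [0.999, 0.034, -0.0]]
```

View pics/side7.png

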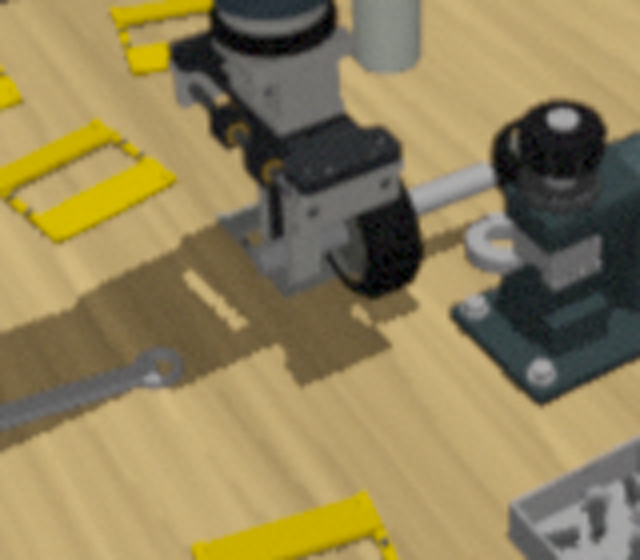

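View pics/top7.png

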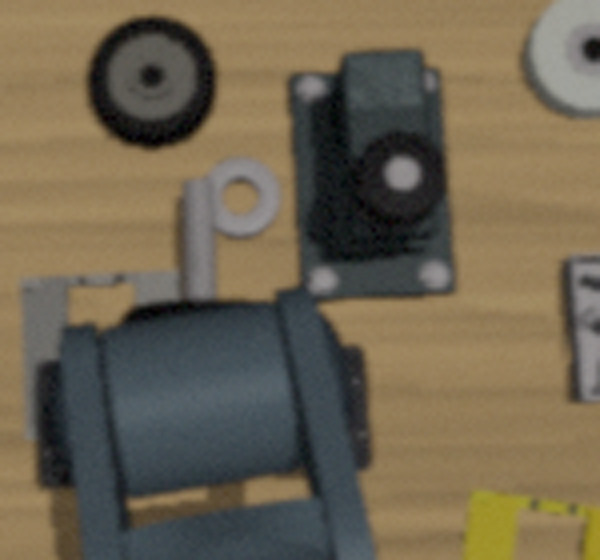

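Request:
send_rows(
  targets=[
    [[0,0.4,0],0],
    [[0,0.4,0],0],
    [[0,0.4,0],0],
    [[0,0.4,0],0],
    [[0,0.4,0],0],
    [[0,0.4,0],0],
    [[0,0.4,0],0],
    [[0,0.4,0],0],
    [[0,0.4,0],0],
    [[0,0.3,0],0],
  ],
)

```text
time: 16.95
position: [0.4633, 0.2259, 0.0335]
ee_rot: [-0.026, 1.57, 0.027]
wrist_force: [-0.8, -0.8, 3.0]
width: 0.219
```

Request:
send_rows(
  targets=[
    [[0,0.3,0],0],
    [[0,0.3,0],0],
    [[0,0.3,0],0],
    [[0,0.3,0],0],
    [[0,0.3,0],0],
    [[0,0.3,0],0],
    [[0,0.3,0],0],
    [[0,0.2,0],0],
    [[0,0,0],0],
  ],
)

```text
time: 18.08
position: [0.4627, 0.2485, 0.0336]
ee_rot: [-0.027, 1.57, 0.027]
wrist_force: [-0.7, 0.3, 0.2]
width: 0.22
```

```bash
python3 - <<'E'
from h import *
o=state()
for n in ["side","top"]:
    im=read_camera(n)
    im=im[180:320,160:320] if n=="side" else im[150:290,200:350]
    cv2.imwrite(f"pics/{n}8.png",cv2.resize(im,None,fx=4,fy=4,interpolation=cv2.INTER_CUBIC))
E
```

```text
t 18.07 pos [0.4627 0.2485 0.0336] j [ 0.277  0.187  1.976 -0.     0.978 -1.328] w 0.22 F [-0.7  0.3  0.2] M [-0.01 -0.01  0.03]
tool axes x,y,z: [[0.0, -0.0, -1.0], [-0.034, 0.999, -0.0], [0.999, 0.034, 0.0]]
```

View pics/side8.png

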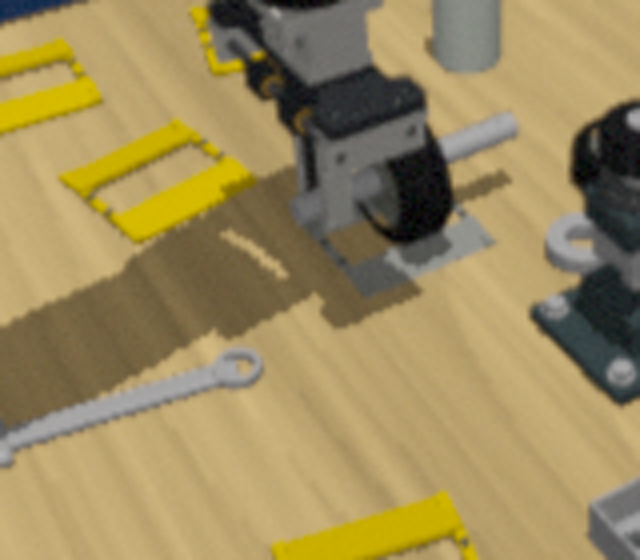

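View pics/top8.png

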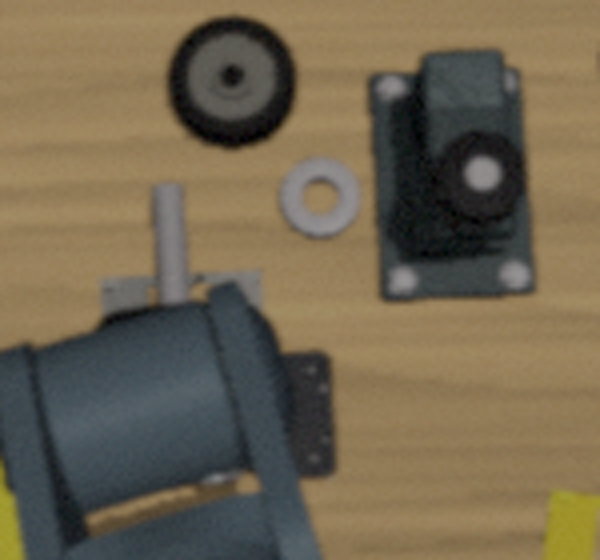

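The wheel appears seated in the bay (force back to about 0 after a 3 N bump at the edge). I'll open, rise clear, and look.

Request:
send_rows(
  targets=[
    [[0,0,0],0],
    [[0,0,0],0],
    [[0,0,0],0],
  ],
  jaw=-0.3,
)

```text
time: 18.55
position: [0.4625, 0.2485, 0.0335]
ee_rot: [-0.027, 1.571, 0.027]
wrist_force: [0.8, 0.2, -0.5]
width: 0.503
```

Request:
send_rows(
  targets=[
    [[-2,0,0],0],
    [[-4,0,0],0],
    [[-5,0,0],0],
    [[-5,0,-2],0],
    [[-2,0,-4],0],
    [[0,0,-4],0],
    [[0,0,0],0],
  ],
)

```text
time: 19.42
position: [0.3611, 0.2452, 0.2136]
ee_rot: [-0.027, 1.57, 0.028]
wrist_force: [-0.5, -0.4, 0.1]
width: 0.649
```

```bash
python3 - <<'E'
from h import *
o=state()
c=get_calibration("wrist")
im=read_camera("wrist");cv2.imwrite("pics/w9.png",im)
for n in ["side","top"]:
    im=read_camera(n)
    im=im[180:320,160:320] if n=="side" else im[150:290,180:330]
    cv2.imwrite(f"pics/{n}9.png",cv2.resize(im,None,fx=5,fy=4.2 if 0 else 5,interpolation=cv2.INTER_CUBIC)[:,:800])
E
```

```text
t 19.43 pos [0.3611 0.2452 0.2136] j [ 0.336 -0.294  2.072  0.     1.363 -1.271] w 0.649 F [-0.5 -0.4  0.1] M [ 0.02 -0.02  0.05]
tool axes x,y,z: [[0.001, 0.0, -1.0], [-0.035, 0.999, 0.0], [0.999, 0.035, 0.001]]
```

View pics/side9.png

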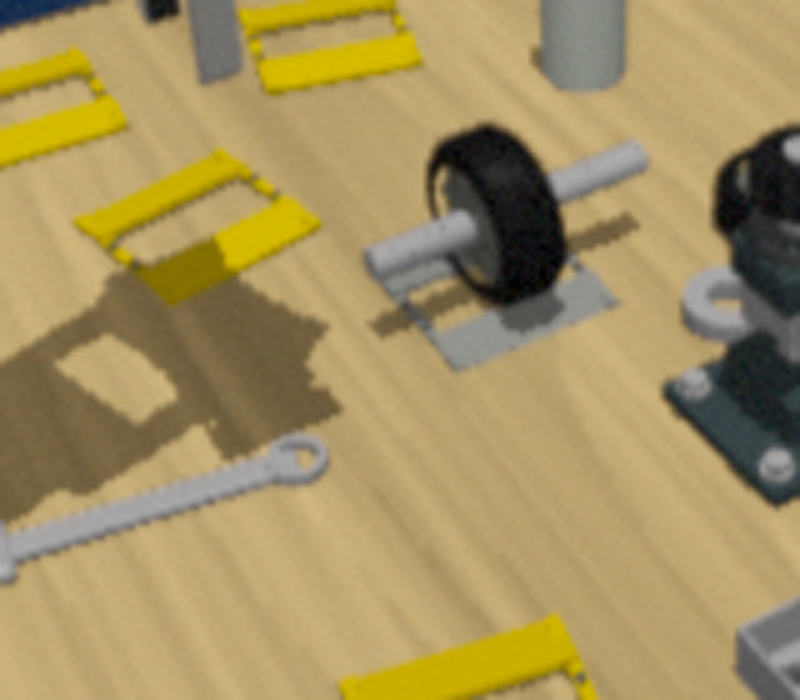

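View pics/top9.png

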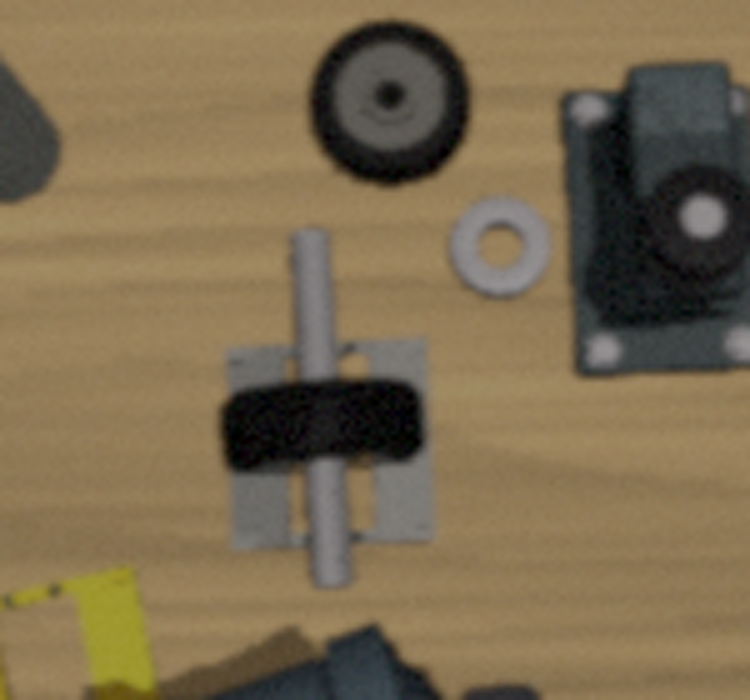

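View pics/w9.png

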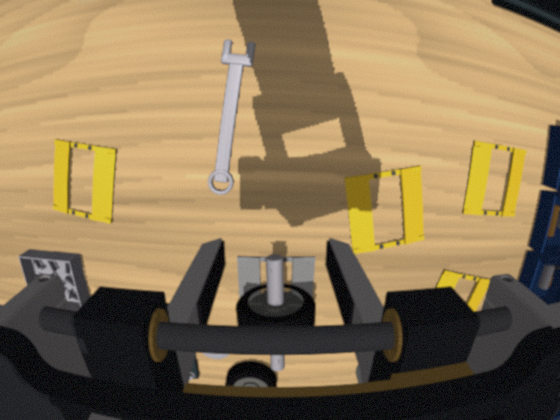

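The wheel stands alone in the grey dock (top crop: tyre at (323,425), axle from (311,235) to (332,580)). I'll measure its centring and yaw.

```bash
python3 - <<'E'
from h import *
T=lambda u,v:(180+u/5,150+v/5)
S=lambda u,v:(160+u/5,180+v/5)
f=onz("top",*T(311,232),.055);n=onz("top",*T(333,585),.055)
print(f,n,"axle yaw deg",np.degrees(np.arctan2(f[1]-n[1],f[0]-n[0])), "len",np.linalg.norm(f-n))
e=(f-n)/np.linalg.norm(f-n); print("centre",n+e*.078,f-e*.097)
print("tyre side", onz("top",*T(222,430),.05),onz("top",*T(426,420),.05))
print("side tips at .05",onz("side",*S(375,262),.05),onz("side",*S(640,157),.05))
d=[onz("top",*T(*p),.001) for p in [(228,350),(426,340),(434,540),(234,548)]];print("dock",np.array(d).round(4).tolist(),np.mean(d,0))
c=[proj("top",[[.5125,.2505,.1]])]
im=read_camera("wrist")
E
```

```text
[0.61207119 0.25490213 0.055     ] [0.43934921 0.24529445 0.055     ] axle yaw deg 3.183801968994239 len 0.17298898573823418
centre [0.51722882 0.24962651 0.055     ] [0.51522091 0.24951482 0.055     ]
tyre side [0.51543724 0.29921121 0.05      ] [0.51863511 0.19964092 0.05      ]
side tips at .05 [0.44432492 0.24671787 0.05      ] [0.61439804 0.25440719 0.05      ]
dock [[0.5615, 0.302, 0.001], [0.565, 0.2, 0.001], [0.4623, 0.1973, 0.001], [0.46, 0.2989, 0.001]] [0.51222669 0.2495365  0.001     ]
```

The wheel centre is at (0.515, 0.250) and the dock middle at (0.512, 0.250). The axle yaw is within about 2° of the dock's, and the wheel is standing on bench level. Handing in.

```bash
python3 - <<'E'
from h import *
state(); print(finish_job())
E
```

```text
t 19.62 pos [0.3633 0.245  0.2134] j [ 0.334 -0.288  2.067 -0.     1.362 -1.271] w 0.65 F [-0.1  0.6  0.6] M [ 0.04 -0.02  0.01]
tool axes x,y,z: [[-0.0, -0.0, -1.0], [-0.033, 0.999, -0.0], [0.999, 0.033, -0.0]]
the job is handed in; nothing more can be done
None
```

The clamp is slackened and the wheel is standing by itself in the grey dock. I handed the job in at 19.6 s of the 51 s allowed.

- **Clamp:** Clockwise felt solid (0.70 Nm at 10°). Counter-clockwise gave at a steady 0.37 Nm or so, so the screw is right-handed. I turned it in two grips until the moment jumped to 1.15 Nm, which I took as the fully open stop. I did not measure the jaw height directly; the side picture shows it raised, and the axle then slid out without any force.
- **Rolling:** I straddled the free axle end loosely, with about 0.8 mm of play, and led it about 177 mm over the near ramp. The largest wrist force I read on the way was about 3 N, at the ramp edge.
- **Last checks:** After release, the wheel centre measured (0.515, 0.250) m against a dock middle of (0.512, 0.250) m. That is about 3 mm off along the axle and near zero along the rolling direction.
- **Axle yaw:** It measured about 3°. The two dock yaw estimates disagreed a little (0.7° and 2.4°), so the axle is within about 2° of the dock.
- **Other parts:** The spare wheel and the bearing look undisturbed in the last top picture. The pulley was outside that crop, but nothing came near it.

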